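# Set the steam valve in its hooded box

### The job

Lift the hinged hood of the steam valve box by its bar handle and swing it right over until it rests open on its stop, then turn the handwheel clockwise (seen from above) until the valve is fully shut on its stop, and from there back it off (counter-clockwise) exactly two full turns. Finish holding: end with the wheel's upright handle still gripped between the fingers, ready to trim the steam, the hood still open and the wheel still; leave the other things on the bench where they are.

Things in the scene. Friction and masses are not known exactly. Their poses are not given: they have to be found in the camera images.
- valve_box: Fixed open-topped sheet-steel box, 250 x 250 mm, 100 mm high, walls 4 mm; the steam valve stands in it. Origin: centre of its underside, on the bench; z up. Its x axis is parallel to the hood's hinge, on the rim of its +y wall; two stop brackets stick out 60 mm below the hinge. The pipe leaves through the -x and +x walls and turns down to the bench 158 mm from the centre (elbows 61 mm high).
- hood (a joint): Hinge of the hood, rad: 0 shut, 1.65 fully open, resting on its stop. The hood is a steel cover, 250 x 250 mm, 115 mm deep, open below, 0.5 to 0.8 kg; flat top 216 mm above the bench when shut. Its -y edge rises. Little friction: let go below about 0.9 rad it falls shut, beyond 1.15 rad it goes over to the stop by its own weight and stays. No latch.
- hood_bar (a point): Middle of the hood's handle: round bar 10 mm thick, 110 mm long, parallel to the hinge (box x), its axis 35 mm off the hood's flat top and 15 mm in from the -y edge. Shut: 235 mm from the hinge towards box -y and 150 mm above it (251 mm above the bench). Open: 168 mm beyond the hinge towards +y, 323 mm above the bench, the hood's top then upright between bar and hinge.
- hood_hinge (a point): Middle of the hood's hinge line, on the top rim of the box's +y wall, 125 mm from the box's centre and 101 mm above the bench.
- wheel (a joint): Angle of the handwheel about its vertical axis, rad: 0 fully shut (hard stop), growing counter-clockwise seen from above as the valve opens, to 22; two turns are 12.566. Starts between 2.5 and 7.5. Stays where it is left; turning takes about 0.12 N m (3 to 4 N at the handle). At 0, and after each whole turn, the handle lies on the box's +x side of the wheel's axis.
- wheel_hub (a point): Centre of the handwheel, on its axis, level with the top of its rim: 142 mm above the bench, 15 mm from the box's centre towards its -y. The wheel is aluminium, 100 mm across, rim 14 mm thick, three spokes.
- handle: Upright black revolving handle on the wheel's rim: a round grip 19 to 20 mm thick, 60 mm tall, its axis vertical and 40 mm from the wheel's axis. It spins freely on its own pin, so the hand can carry it round without turning. Origin: centre of its foot on top of the rim, 142 mm above the bench; its top is at 202 mm.
- handle_mid (a point): Point on the handle's axis at which to hold it, 35 mm above its foot, 177 mm above the bench.
- bottle_large: Loose amber bottle, 68 mm across, 150 mm high; origin at its underside. Leave alone.
- bottle_small: Loose amber bottle, 38 mm across, 85 mm high; origin at its underside. Leave alone.
- beaker: Loose glass beaker, 68 mm across, 90 mm high; origin at its underside. Leave alone.
- petri: Loose clear covered petri dish, 92 mm across, 16 mm high; origin at its underside. Leave alone.
- meter: Loose black hand-held meter, 130 x 45 x 20 mm; origin at its underside. Leave alone.
- spanner: Loose steel spanner, 150 mm long, lying flat; origin at its underside. Leave alone.

How it is judged:
On the way, in this order (a step that is already met when the one before it is completed fails the run):
1. the hood rests open on its stop (value of joint hood above 1.58 rad), for 0.2 s.
2. with the hood open, the valve is shut on its stop (value of joint wheel below 0.1 rad and value of joint hood above 1.58 rad), for 0.1 s.
At the end, for the whole second after the job is handed in: The hood is open on its stop (over 1.58 rad), the wheel stands still (under 0.15 rad/s) two turns open from shut (12.57 rad, give or take 0.25 rad), and the fingers are still gripping the wheel's handle (more than 2 N on it, grasp point within 35 mm of the handle's holding point) (value of joint hood above 1.58 rad and value of joint wheel between 12.316 and 12.816 rad and velocity of joint wheel between -0.15 and 0.15 rad/s and contact force between the fingers and handle above 2 N and distance between the grasp point and handle_mid below 0.035 m); the arm keeps its last pose, push and grip.
It fails at once if one of the loose things on the bench is pushed away or knocked over (more than 30 mm) (distance of any of bottle_large, bottle_small, beaker, petri, meter, spanner from where it was at the start of the episode above 0.03 m or angle between any of bottle_large, bottle_small, beaker, petri, meter, spanner's own z axis and vertical above 0.5 rad).
It also fails if it takes over 72 s, if anything falls off the work surface, if the arm or the gripper's body presses on something with over 40 N, if the wrist force passes 120 N, or if a joint passes its speed limit or range.

### The arm

A 6-joint arm with a two-finger parallel gripper is mounted at the origin on the work surface. World frame = base frame: x ahead of the robot, y to its left, z up, the work surface at z = 0. Lengths are in m, angles in rad, forces in N, time in s.
With the tool pointing down it reaches from about 0.3 to 0.95 m from the base axis. Payload 3.1 kg.
Tool frame: the origin (TCP) lies midway between the tips of the shut fingers; the grasp point (between the pads) lies 19 mm behind it; z points along the fingers, y is the line along which they close (so a half turn about z gives the same grasp; the last joint's range is limited). The gripper opens to 85 mm and grips with 20 to 120 N. Pads are 22 mm wide; open, the fingers measure 114 mm over their backs; the gripper's body (76 mm by 85 mm) begins 54 mm behind the grasp point. The pads swing forward as they close: fully open they stand 13 mm farther back than shut.
Start: joints at [-1.234, 0.308, 1.634, -0, 1.2, -0.07], TCP at [0.247, -0.574, 0.231] pointing down, gripper open.
Joint ranges: [-3.06, 3.06], [-0.79, 1.96], [0.05, 2.63], [-1.19, 4.34], [0.05, 2.64], [-2.94, 2.94]. Speed limits (rad/s): [2.79, 2.79, 3.14, 3.14, 3.14, 3.14].

### API

Orientations are given as [roll, pitch, yaw] about the fixed x, y, z axes, in that order (R = Rz(yaw) Ry(pitch) Rx(roll)).
In Python, from workcell import * gives the robot as it stands. The module is installed in compiled form; this text tells all that it offers.
- The arm moves only by the tool drive_tool, never from a script. Its arguments are lists of equal length, an entry for each row: "delta_rot": the turn, a rotation vector about the tool's x, y, z scaled (see below), a list of three; "linear": the shift along the tool's x, y, z scaled (see below), a list of three; "jaw": the opening, from 0 (shut) to 1 (fully open). A call has 1 to 12 rows; each row shifts and turns the commanded pose from where the row before left it, along the tool's axes as they then stand; what a row does not reach is not made up. The controller multiplies each number of a shift by 0.04 m and each number of a turn by 5 degrees. A row lasts 1/12 s, in which the tool goes at most 41.7 mm and 7.16 degrees, less where a joint would pass 70% of its speed; a pose out of reach is approached as far as the arm can. A call with a number of a shift or a turn outside -1 to 1 is refused whole. A call with a gripper value outside its range is refused whole. The fingers move at their own pace and stop on an object; "force" is the grip in N (left out, the last holds). Time passes only in rows, so rows that do not move let the fingers close. It gives the time, the measured TCP pose, the force, the opening and the grip force at its end, in the units of the state.
- get_state(): the state, without advancing time (a new reading comes with each control period).
- grab_frame(name): name is "side" or "top"; returns a dict with "img" (480x640x3 uint8, red, green, blue), "fx", "fy", "cx", "cy" (pixels), "rvec" (rotation vector, rad) and "tvec" (3), from world to camera coordinates, as OpenCV has them. Camera axes: x right, y down, z forward; pixel columns grow to the right and rows downward; lengths in m; the calibration is good to about 2 mm. A picture is of the moment at which its call begins. There is no depth.
- sign_off(): hands the job in; it is judged then, once.
Trained networks look in the newest picture that a camera, given by its name, has taken for a name from the list of things; names that differ only in an ending like _2 or _b are one class to them, and where a whole thing is asked for, a point or a joint stands for the part that bears it (a point fixed in the world has none). Each returns a list of dicts, best first, with "score" (0 to 1); they miss things now and then, are a little off and sometimes report something else, mostly with a low value. They report only what shows in the picture. A call takes as long as a camera call.
- regions_of(camera, name): "mask" (480x640 bool, what is visible of it) and "centre" ([column, row] in pixels, amid what is visible of it).
- landmark_of(camera, name): "centre" ([column, row] in pixels: a listed point, or the origin of a listed thing).
The state is a dict: "clock": time; "joint_positions": joint angles; "dq": joint speeds; "effort": joint torques, N m; "eef_pos": TCP position; "orientation": TCP orientation; "force": force on the tool from outside, world axes, zero at the start; "wrist_torque": the same for the moment, N m; "finger_gap": opening from 0.0 (shut) to 1.0 (fully open); "grasp_force": force on a finger pad.
Only numpy, scipy, OpenCV 4.12 (cv2) and the standard library are available. Lean on these libraries where they do the work, as an engineer would, in place of code of your own. Each camera call takes 0.05 s, during which the arm holds its last target. There are 200 camera calls.

## Working session

There is one attempt and no reset: what is moved stays moved. The work goes in short steps, Python scripts to look and compute and a tool call to move; the robot and the scene stay as the last step left them, time stands still between calls to the robot, and variables do not carry over. Pictures are saved under pics/ and viewed, at most 10 in all, crops included, and the job is handed in when it is done.

Besides the shell and the picture viewer there is one more tool, called after "Call:" by a JSON object that holds its "name" and its "arguments". drive_tool: Moves the arm, as the interface text tells. Shifts and turns lie within -1 to 1; 1 stands for 0.04 m of shift or 5 degrees of turn. Its arguments: {"type":"object","properties":{"delta_rot":{"type":"array"},"linear":{"type":"array"},"jaw":{"type":"array"},"force":{"type":"number"}},"required":["delta_rot","linear","jaw"]}

```bash
mkdir -p pics; cat > h.py <<'E'
from workcell import *
import numpy as np, cv2
from scipy.spatial.transform import Rotation as R
def P(f):
    K=np.array([[f['fx'],0,f['cx']],[0,f['fy'],f['cy']],[0,0,1.]])
    return K,cv2.Rodrigues(np.array(f['rvec'],float))[0],np.array(f['tvec'],float).reshape(3)
def ray(f,px):
    K,Rm,t=P(f); d=Rm.T@np.linalg.inv(K)@np.array([px[0],px[1],1.]); return -Rm.T@t,d/np.linalg.norm(d)
def atz(f,px,z):
    o,d=ray(f,px); return o+d*(z-o[2])/d[2]
def tri(fs,pxs):
    A=np.zeros((3,3));b=np.zeros(3);L=[]
    for f,p in zip(fs,pxs):
        o,d=ray(f,p);M=np.eye(3)-np.outer(d,d);A+=M;b+=M@o;L.append((M,o))
    x=np.linalg.solve(A,b); return x,[np.linalg.norm(M@(x-o)) for M,o in L]
def proj(f,X):
    K,Rm,t=P(f); c=K@(Rm@np.asarray(X)+t); return c[:2]/c[2]
E
python3 - <<'E'
from h import *
s=get_state(); print({k:np.round(v,3) for k,v in s.items()})
F={c:grab_frame(c) for c in('side','top')}
for c in F: cv2.imwrite(f'pics/{c}0.png',F[c]['img'][:,:,::-1])
for n in['hood_bar','hood_hinge','valve_box','wheel_hub','bottle_large','bottle_small','beaker','petri','meter','spanner']:
    d={c:landmark_of(c,n) for c in F}
    for c in d: print(n,c,[(np.round(e['centre'],1).tolist(),round(e['score'],2)) for e in d[c][:2]], [np.round(atz(F[c],e['centre'],0),3).tolist() for e in d[c][:1]])
    if all(d.values()): print('  tri',[np.round(v,3) for v in tri(F.values(),[d[c][0]['centre'] for c in F])])
E
```

```text
{'clock': np.float64(0.0), 'joint_positions': array([-1.234,  0.309,  1.635, -0.   ,  1.2  , -0.07 ]), 'dq': array([ 0.002, -0.003, -0.   ,  0.001,  0.   , -0.002]), 'effort': array([-0.0000e+00, -4.1525e+01, -2.7666e+01, -0.0000e+00,  1.0000e-02,
        0.0000e+00]), 'eef_pos': array([ 0.247, -0.573,  0.23 ]), 'orientation': array([-3.139, -0.   ,  0.407]), 'force': array([ 0.385, -0.728, -0.543]), 'wrist_torque': array([-0.023, -0.025, -0.042]), 'grasp_force': np.float64(0.0), 'finger_gap': np.float64(0.999)}
hood_bar side [([270.7, 267.1], 0.55)] [[0.353, -0.042, 0.0]]
hood_bar top [([391.9, 252.3], 0.82)] [[0.521, -0.209, 0.0]]
  tri [array([ 0.493, -0.183,  0.247]), array([0.006, 0.006])]
hood_hinge side [] []
hood_hinge top [] []
valve_box side [] []
valve_box top [] []
wheel_hub side [] []
wheel_hub top [([247.1, 256.6], 0.45)] [[0.51, 0.154, 0.0]]
bottle_large side [([259.7, 378.8], 0.84), ([272.5, 265.6], 0.29)] [[0.514, -0.28, 0.0]]
bottle_large top [([419.5, 249.9], 0.65)] [[0.527, -0.278, 0.0]]
  tri [array([ 0.522, -0.28 ,  0.01 ]), array([0.006, 0.006])]
bottle_small side [([288.0, 385.8], 0.81)] [[0.57, -0.26, 0.0]]
bottle_small top [([412.0, 230.0], 0.77)] [[0.577, -0.26, 0.0]]
  tri [array([ 0.575, -0.261,  0.007]), array([0.003, 0.003])]
beaker side [([184.3, 377.0], 0.81), ([397.0, 223.4], 0.7)] [[0.387, -0.365, 0.0]]
beaker top [([459.0, 308.3], 0.71)] [[0.381, -0.374, 0.0]]
  tri [array([ 0.385, -0.369,  0.004]), array([0.005, 0.005])]
petri side [([397.1, 219.5], 0.6)] [[0.518, 0.263, 0.0]]
petri top [([201.8, 253.0], 0.8)] [[0.519, 0.267, 0.0]]
  tri [array([ 0.518,  0.267, -0.003]), array([0.002, 0.002])]
meter side [([343.0, 179.0], 0.87), ([287.4, 388.7], 0.36)] [[0.323, 0.309, 0.0]]
meter top [([184.9, 328.2], 0.9)] [[0.333, 0.306, 0.0]]
  tri [array([0.331, 0.302, 0.01 ]), array([0.003, 0.003])]
spanner side [] []
spanner top [([246.7, 256.5], 0.61)] [[0.511, 0.155, 0.0]]
```

View pics/side0.png

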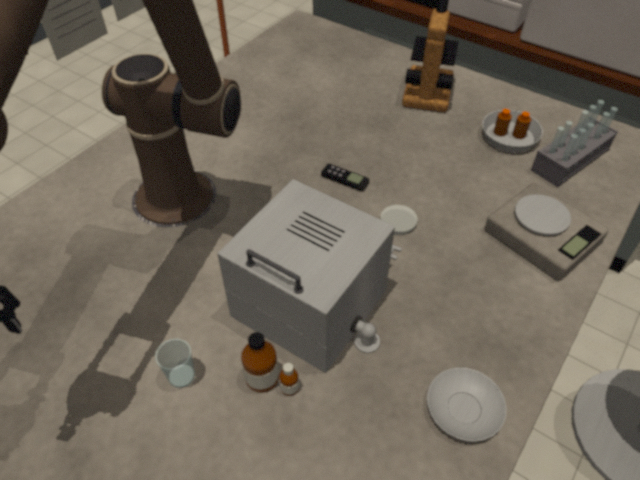

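View pics/top0.png

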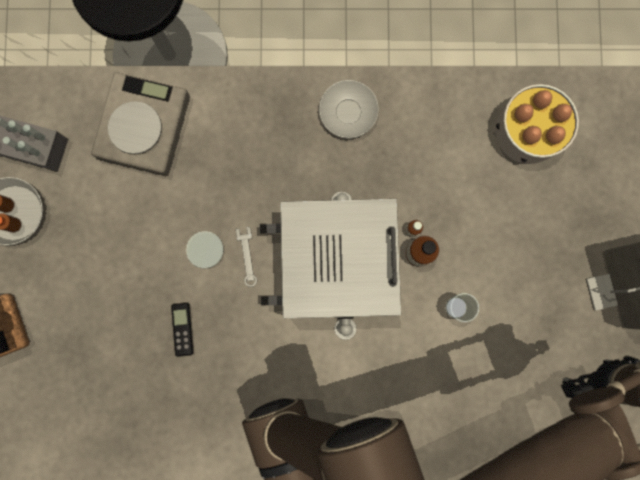

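The side view shows the shut hood with the bar at about (274,272). In the top view, the hood's flat top spans (281,200) to (400,317), and the bar runs (391,229)–(392,284) on the world -y side. The bottles stand just beyond that bar. The low-score hinge and spanner detections are unreliable, so I'll fit the hood from its top-face mask and the bar.

```bash
python3 - <<'E'
from h import *
from scipy.optimize import least_squares
F={c:grab_frame(c) for c in('side','top')}
pts=[]
g=cv2.cvtColor(F['top']['img'],cv2.COLOR_RGB2GRAY)
c=np.array([[281,201],[396,199],[400,316],[281,318]],np.float32).reshape(-1,1,2)
c=cv2.cornerSubPix(g,c,(5,5),(-1,-1),(3,50,.01)).reshape(-1,2); print(c)
W=np.array([atz(F['top'],p,.216) for p in c]); print(W.round(4), W.mean(0).round(4))
s=np.array([[292,184],[394,231],[327,303],[221,253]],np.float32).reshape(-1,1,2)
gs=cv2.cvtColor(F['side']['img'],cv2.COLOR_RGB2GRAY)
s=cv2.cornerSubPix(gs,s,(5,5),(-1,-1),(3,50,.01)).reshape(-1,2);print(s)
print(np.round([atz(F['side'],p,.216) for p in s],4))
# box-frame: top order: (+x,+y),(+x,-y),(-x,-y),(-x,+y); side guess: (-x,+y),(+x,+y),(+x,-y),(-x,-y)
h=.125
mt=np.array([[h,h],[h,-h],[-h,-h],[-h,h]]);ms=np.array([[-h,h],[h,h],[h,-h],[-h,-h]])
def T(p,xy,z): 
    a=p[2];return np.array([p[0]+np.cos(a)*xy[0]-np.sin(a)*xy[1],p[1]+np.sin(a)*xy[0]+np.cos(a)*xy[1],z])
def res(p): return np.concatenate([proj(F['top'],T(p,m,p[3]))-q for m,q in zip(mt,c)]+[proj(F['side'],T(p,m,p[3]))-q for m,q in zip(ms,s)])
r=least_squares(res,[.5,-.07,0,.216],loss='soft_l1'); print(r.x.round(4),res(r.x).round(1))
p=r.x
for k,m in dict(bar=(0,-.11,),hinge=(0,.125),hub=(0,-.015)).items(): print(k,T(p,m,0)[:2].round(4))
b=T(p,(0,-.11),.251);print([proj(F[k],b).round(1) for k in F], [proj(F[k],T(p,(e,-.11),.251)).round(1) for k in F for e in(-.05,.05)])
E
```

```text
[[280.51038 201.59996]
 [395.23416 198.49016]
 [399.8051  314.7313 ]
 [282.5197  314.657  ]]
[[ 0.6107  0.0568  0.216 ]
 [ 0.6176 -0.1906  0.216 ]
 [ 0.3681 -0.1974  0.216 ]
 [ 0.3683  0.0511  0.216 ]] [ 0.4912 -0.07    0.216 ]
[[292.      184.     ]
 [392.70367 229.15405]
 [327.      303.     ]
 [221.      253.     ]]
[[ 0.3678  0.0347  0.216 ]
 [ 0.6092  0.0458  0.216 ]
 [ 0.6039 -0.1748  0.216 ]
 [ 0.3726 -0.1962  0.216 ]]
[ 0.4897 -0.0704  0.0229  0.2093] [-0.1  0.1  0.5  0.6 -0.   0.2 -0.1  3.   2.7 -3.2  3.8 -0.7  0.6 12.7
 -2.2  1.8]
bar [ 0.4922 -0.1804]
hinge [0.4868 0.0546]
hub [ 0.4901 -0.0854]
[array([274.3, 264.4]), array([393.1, 254.9])] [array([252.5, 252.5]), array([297. , 276.7]), array([394., 279.]), array([392.3, 231.1])]
```

Call:
{"name": "drive_tool", "arguments": {"delta_rot": [[0,0,0.887],[0,0,0.887],[0,0,0.887],[0,0,0.887],[0,0,0.887],[0,0,0]], "linear": [[0,0,-0.6],[0,0,-0.6],[0,0,-0.6],[0,0,-0.6],[0,0,-0.6],[0,0,0]], "jaw": [1,1,1,1,1,1], "force": 40}}

```text
clock: 1.7
eef_pos: [0.2482, -0.5767, 0.3581]
orientation: [3.131, -0.004, 0.018]
force: [0.3, -0.2, 1.4]
finger_gap: 1.0
grasp_force: 0.0
```

Call:
{"name": "drive_tool", "arguments": {"delta_rot": [[0,0,0],[0,0,0],[0,0,0],[0,0,0],[0,0,0],[0,0,0],[0,0,0],[0,0,0],[0,0,0],[0,0,0],[0,0,0],[0,0,0]], "linear": [[0.526,-0.804,0],[0.526,-0.804,0],[0.526,-0.804,0],[0.526,-0.804,0],[0.526,-0.804,0],[0.526,-0.804,0],[0.526,-0.804,0],[0.526,-0.804,0],[0.526,-0.804,0],[0.526,-0.804,0],[0.526,-0.804,0],[0.526,-0.804,0]], "jaw": [1,1,1,1,1,1,1,1,1,1,1,1]}}

```text
clock: 2.7
eef_pos: [0.4925, -0.1813, 0.3506]
orientation: [-3.141, 0.0, 0.021]
force: [-0.2, -0.4, -0.2]
finger_gap: 0.999
grasp_force: 0.0
```

Call:
{"name": "drive_tool", "arguments": {"delta_rot": [[0,0,0],[0,0,0],[0,0,0]], "linear": [[0,0,0],[0,0,0],[0,0,0]], "jaw": [1,1,1]}}

```text
clock: 2.95
eef_pos: [0.4917, -0.1831, 0.3506]
orientation: [3.141, 0.001, 0.021]
force: [0.2, 0.8, 0.5]
finger_gap: 0.998
grasp_force: 0.0
```

Call:
{"name": "drive_tool", "arguments": {"delta_rot": [[0,0,0],[0,0,0],[0,0,0],[0,0,0],[0,0,0],[0,0,0]], "linear": [[0,0,0.5],[0,0,0.5],[0,0,0.5],[0,0,0.5],[0,0,0.5],[0,0,0.45]], "jaw": [1,1,1,1,1,1]}}

```text
clock: 3.45
eef_pos: [0.4907, -0.1849, 0.2318]
orientation: [3.142, 0.001, 0.017]
force: [-0.1, 0.1, -0.6]
finger_gap: 0.998
grasp_force: 0.0
```

Call:
{"name": "drive_tool", "arguments": {"delta_rot": [[0,0,0],[0,0,0],[0,0,0],[0,0,0],[0,0,0],[0,0,0],[0,0,0],[0,0,0]], "linear": [[0,0,0],[0,0,0],[0,0,0],[0,0,0],[0,0,0],[0,0,0],[0,0,0],[0,0,0]], "jaw": [0,0,0,0,0,0,0,0], "force": 40}}

```text
clock: 4.12
eef_pos: [0.4928, -0.1806, 0.2348]
orientation: [-3.136, -0.002, 0.019]
force: [-0.4, 7.3, 4.2]
finger_gap: 0.101
grasp_force: 39.0
```

```bash
python3 - <<'E'
from h import *
s=get_state(); print({k:np.round(s[k],3) for k in('clock','eef_pos','force','finger_gap','grasp_force')})
f=grab_frame('side'); cv2.imwrite('pics/grip1.png',cv2.resize(f['img'][130:330,150:420,::-1],None,fx=2.5,fy=2.5))
E
```

```text
{'clock': np.float64(4.117), 'eef_pos': array([ 0.493, -0.181,  0.235]), 'force': array([-0.358,  7.345,  4.205]), 'finger_gap': np.float64(0.101), 'grasp_force': np.float64(38.976)}
```

View pics/grip1.png

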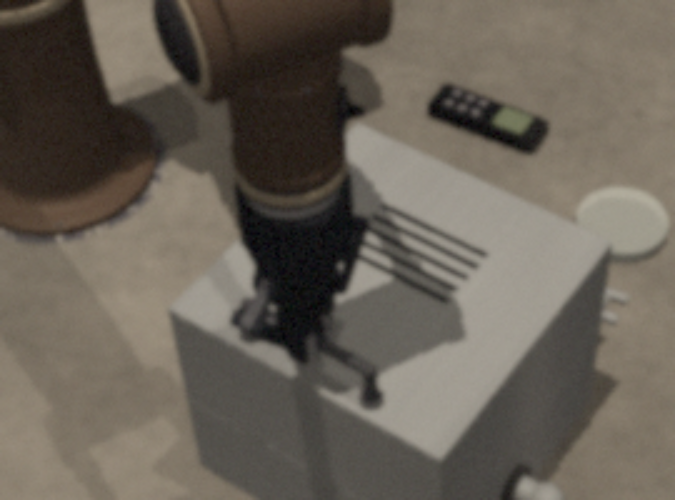

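The bar at crop (345,355) is between the fingers, with the opening at 0.10 and a 39 N grip. Next I'll swing it along the arc, letting the bar rotate in the pads.

Call:
{"name": "drive_tool", "arguments": {"delta_rot": [[0,0,0],[0,0,0],[0,0,0],[0,0,0],[0,0,0],[0,0,0],[0,0,0],[0,0,0],[0,0,0],[0,0,0],[0,0,0],[0,0,0]], "linear": [[0,-0.276,-0.401],[0,-0.303,-0.38],[0,-0.329,-0.358],[0,-0.353,-0.335],[0,-0.376,-0.309],[0,-0.396,-0.282],[0,-0.415,-0.254],[0,-0.432,-0.224],[0,-0.446,-0.194],[0,-0.459,-0.162],[0,-0.469,-0.13],[0,-0.477,-0.097]], "jaw": [0,0,0,0,0,0,0,0,0,0,0,0]}}

```text
clock: 5.17
eef_pos: [0.488, 0.005, 0.3614]
orientation: [3.137, -0.001, 0.02]
force: [-3.2, -2.9, 4.9]
finger_gap: 0.096
grasp_force: 41.0
```

Call:
{"name": "drive_tool", "arguments": {"delta_rot": [[0,0,0],[0,0,0],[0,0,0],[0,0,0],[0,0,0],[0,0,0],[0,0,0],[0,0,0],[0,0,0],[0,0,0],[0,0,0],[0,0,0]], "linear": [[0,-0.482,-0.063],[0,-0.486,-0.029],[0,-0.486,0.005],[0,-0.485,0.039],[0,-0.481,0.072],[0,-0.475,0.106],[0,-0.466,0.139],[0,-0.455,0.171],[0,-0.442,0.202],[0,-0.427,0.232],[0,-0.41,0.262],[0,0,0]], "jaw": [0,0,0,0,0,0,0,0,0,0,0,0]}}

```text
clock: 6.17
eef_pos: [0.4824, 0.2135, 0.3118]
orientation: [-3.137, 0.003, 0.023]
force: [-3.9, 2.6, 1.4]
finger_gap: 0.097
grasp_force: 44.7
```

```bash
python3 - <<'E'
from h import *
s=get_state(); print({k:np.round(s[k],3) for k in('clock','eef_pos','force','finger_gap','grasp_force','joint_positions')})
f=grab_frame('side'); cv2.imwrite('pics/open1.png',f['img'][:,:,::-1])
F={c:grab_frame(c) for c in('side','top')}
for n in ['hood_bar','wheel_hub','handle','handle_mid']:
    d={c:landmark_of(c,n) for c in F}
    for c in d: print(n,c,[(np.round(e['centre'],1).tolist(),round(e['score'],2)) for e in d[c][:2]])
    if all(d.values()): print('  tri',[np.round(v,3) for v in tri(F.values(),[d[c][0]['centre'] for c in F])])
E
```

```text
{'clock': np.float64(6.167), 'eef_pos': array([0.482, 0.214, 0.312]), 'force': array([-3.935,  2.59 ,  1.381]), 'finger_gap': np.float64(0.097), 'grasp_force': np.float64(44.697), 'joint_positions': array([0.331, 0.053, 1.77 , 0.005, 1.321, 1.878])}
hood_bar side [([382.6, 120.1], 0.73)]
hood_bar top []
wheel_hub side []
wheel_hub top [([341.9, 259.0], 0.87)]
handle side [([294.8, 256.1], 0.55)]
handle top [([338.0, 278.5], 0.64)]
  tri [array([ 0.449, -0.069,  0.134]), array([0., 0.])]
handle_mid side [([261.0, 375.6], 0.73), ([293.8, 245.4], 0.61)]
handle_mid top [([338.1, 275.6], 0.58), ([285.9, 263.4], 0.41)]
  tri [array([ 0.439, -0.127, -0.279]), array([0.059, 0.059])]
```

View pics/open1.png

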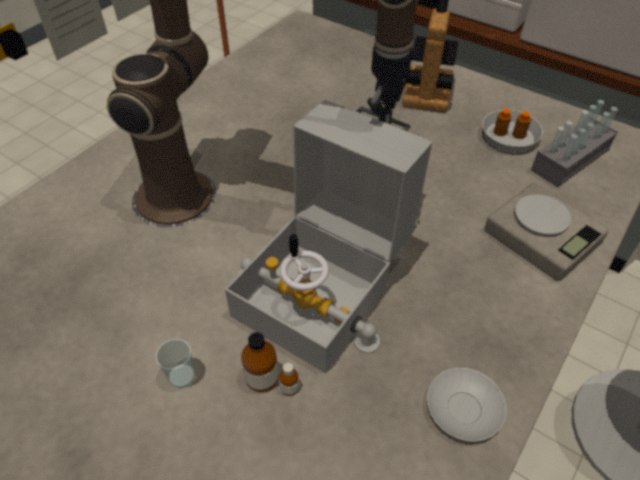

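The hood is almost upright, with the bar at about (383,118). The wheel is visible with its black handle at (294,245), on the box's -x side, so the angle is about 2.75 rad. I'll release the bar with the jaws only partly open and rise.

Call:
{"name": "drive_tool", "arguments": {"delta_rot": [[0,0,0],[0,0,0],[0,0,0],[0,0,0],[0,0,0],[0,0,0],[0,0,0],[0,0,0],[0,0,0],[0,0,0],[0,0,0]], "linear": [[0,0,0],[0,0,0],[0,0,0],[0,0,0],[0,0,-0.3],[0,0,-0.5],[0,0,-0.6],[0,0,-0.6],[0,0,-0.6],[0,0,-0.4],[0,0,0]], "jaw": [0.33,0.33,0.33,0.33,0.33,0.33,0.33,0.33,0.33,0.33,0.33]}}

```text
clock: 7.63
eef_pos: [0.4865, 0.2096, 0.4388]
orientation: [-3.14, -0.01, 0.019]
force: [-0.2, 0.3, 0.6]
finger_gap: 0.329
grasp_force: 0.0
```

```bash
python3 - <<'E'
from h import *
s=get_state(); print({k:np.round(s[k],3) for k in('clock','eef_pos','force','finger_gap','grasp_force','joint_positions')})
F={c:grab_frame(c) for c in('side','top')}
for n in ['hood_bar','wheel_hub','handle','handle_mid']:
    d={c:landmark_of(c,n) for c in F}
    for c in d: print(n,c,[(np.round(e['centre'],1).tolist(),round(e['score'],2)) for e in d[c][:2]])
    if all(d.values()): print('  tri',[np.round(v,3) for v in tri(F.values(),[d[c][0]['centre'] for c in F])])
    if n=='wheel_hub': print([atz(F[c],d[c][0]['centre'],.142).round(4) for c in d if d[c]])
a=F['side']['img'][80:320,220:440,::-1]; b=F['top']['img'][140:380,240:460,::-1]
cv2.imwrite('pics/open2.png',cv2.resize(np.hstack([a,b]),None,fx=1.8,fy=1.8))
E
```

```text
{'clock': np.float64(7.633), 'eef_pos': array([0.487, 0.21 , 0.439]), 'force': array([-0.184,  0.28 ,  0.586]), 'finger_gap': np.float64(0.329), 'grasp_force': np.float64(0.0), 'joint_positions': array([ 0.326, -0.003,  1.581, -0.002,  1.554,  1.877])}
hood_bar side [([386.1, 120.2], 0.77)]
hood_bar top [([192.1, 257.7], 0.62), ([458.5, 308.8], 0.54)]
  tri [array([0.48 , 0.223, 0.316]), array([0.001, 0.001])]
wheel_hub side [([183.4, 378.5], 0.65), ([303.0, 267.2], 0.6)]
wheel_hub top [([342.9, 257.4], 0.88)]
  tri [array([ 0.44 , -0.223, -0.036]), array([0.153, 0.153])]
[array([ 0.461 , -0.4078,  0.142 ]), array([ 0.4963, -0.0802,  0.142 ])]
handle side [([297.4, 254.0], 0.56)]
handle top [([339.5, 277.8], 0.55)]
  tri [array([ 0.453, -0.07 ,  0.144]), array([0.004, 0.004])]
handle_mid side [([295.1, 246.2], 0.51)]
handle_mid top [([339.5, 277.4], 0.63), ([345.4, 258.1], 0.59)]
  tri [array([ 0.451, -0.07 ,  0.168]), array([0.002, 0.002])]
```

View pics/open2.png

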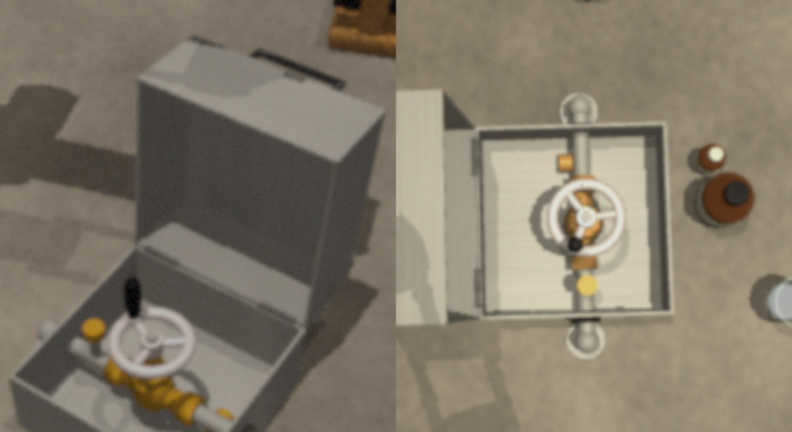

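The hood rests open: the bar triangulates to y = 0.223, as expected, and the wheel handle is at about (0.452, -0.071). Next I'll go over it.

Call:
{"name": "drive_tool", "arguments": {"delta_rot": [[0,0,0],[0,0,0],[0,0,0],[0,0,0],[0,0,0],[0,0,0],[0,0,0],[0,0,0],[0,0,0],[0,0,0]], "linear": [[-0.125,0.875,0],[-0.125,0.875,0],[-0.125,0.875,0],[-0.125,0.875,0],[-0.125,0.875,0],[-0.125,0.875,0],[-0.125,0.875,0],[-0.125,0.875,0],[0,0,0],[0,0,0]], "jaw": [0.33,0.33,0.33,0.33,0.33,1,1,1,1,1]}}

```text
clock: 8.97
eef_pos: [0.4495, -0.0724, 0.4326]
orientation: [-3.141, 0.0, 0.016]
force: [-0.1, 0.7, 0.2]
finger_gap: 0.993
grasp_force: 0.0
```

Call:
{"name": "drive_tool", "arguments": {"delta_rot": [[0,0,0],[0,0,0],[0,0,0],[0,0,0],[0,0,0],[0,0,0],[0,0,0]], "linear": [[0,0,0.8],[0,0,0.8],[0,0,0.8],[0,0,0.8],[0,0,0.8],[0,0,0.5],[0,0,0]], "jaw": [1,1,1,1,1,1,1]}}

```text
clock: 9.55
eef_pos: [0.4461, -0.0684, 0.2475]
orientation: [-3.138, 0.011, 0.022]
force: [-0.4, 0.6, -0.1]
finger_gap: 1.003
grasp_force: 0.0
```

```bash
python3 - <<'E'
from h import *
s=get_state(); print({k:np.round(s[k],4) for k in('clock','eef_pos','orientation','joint_positions')})
F={c:grab_frame(c) for c in('side','top')}
for n in ['handle','handle_mid']:
    d={c:landmark_of(c,n) for c in F}
    for c in d: print(n,c,[(np.round(e['centre'],1).tolist(),round(e['score'],2),atz(F[c],e['centre'],.142 if n=='handle' else .177).round(4)) for e in d[c][:2]])
E
```

```text
{'clock': np.float64(9.55), 'eef_pos': array([ 0.4461, -0.0684,  0.2475]), 'orientation': array([-3.1379,  0.0106,  0.0219]), 'joint_positions': array([-2.4910e-01, -4.5300e-02,  1.9997e+00,  7.0000e-04,  1.1983e+00,
        1.2996e+00])}
handle side [([294.9, 256.2], 0.46, array([ 0.4538, -0.0738,  0.142 ]))]
handle top []
handle_mid side [([292.6, 245.2], 0.77, array([ 0.4511, -0.0759,  0.177 ]))]
handle_mid top []
```

Call:
{"name": "drive_tool", "arguments": {"delta_rot": [[0,0,0],[0,0,0],[0,0,0],[0,0,0],[0,0,0]], "linear": [[0.1,0.03,0.45],[0,0,0.6],[0,0,0.6],[0,0,0.55],[0,0,0]], "jaw": [1,1,1,1,1]}}

```text
clock: 10.27
eef_pos: [0.4513, -0.0714, 0.1621]
orientation: [-3.14, 0.006, 0.02]
force: [-1.2, 1.2, -1.0]
finger_gap: 1.001
grasp_force: 0.0
```

Call:
{"name": "drive_tool", "arguments": {"delta_rot": [[0,0,0],[0,0,0],[0,0,0],[0,0,0],[0,0,0],[0,0,0],[0,0,0],[0,0,0]], "linear": [[0,0,0],[0,0,0],[0,0,0],[0,0,0],[0,0,0],[0,0,0],[0,0,0],[0,0,0]], "jaw": [0,0,0,0,0,0,0,0], "force": 50}}

```text
clock: 10.93
eef_pos: [0.4545, -0.0718, 0.1663]
orientation: [-3.141, -0.001, 0.02]
force: [-1.6, 2.0, 6.0]
finger_gap: 0.208
grasp_force: 48.6
```

```bash
python3 - <<'E'
from h import *
f=[grab_frame('side') for _ in range(2)][-1]
P_=[get_state()]
print({k:np.round(P_[0][k],4) for k in('clock','eef_pos','orientation','force','finger_gap','grasp_force')})
cv2.imwrite('pics/grip2.png',cv2.resize(f['img'][150:350,200:420,::-1],None,fx=3,fy=3))
E
```

```text
{'clock': np.float64(11.0333), 'eef_pos': array([ 0.4546, -0.0718,  0.1663]), 'orientation': array([-3.1412e+00, -1.5000e-03,  1.9600e-02]), 'force': array([-1.7807,  1.2625,  5.767 ]), 'finger_gap': np.float64(0.2086), 'grasp_force': np.float64(48.6308)}
```

View pics/grip2.png

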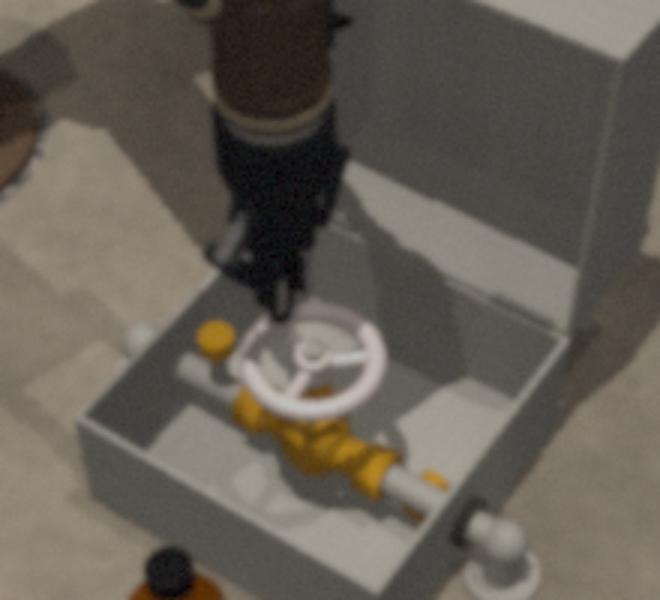

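The handle sits between the fingers at about crop (280,300), and the wheel is clear. Now I'll turn it clockwise.

Call:
{"name": "drive_tool", "arguments": {"delta_rot": [[0,0,0],[0,0,0],[0,0,0],[0,0,0],[0,0,0],[0,0,0]], "linear": [[0.1285,-0.227,0.05],[0.183,-0.186,0],[0.225,-0.1325,0],[0.2515,-0.07,0],[0,0,0],[0,0,0]], "jaw": [0,0,0,0,0,0]}}

```text
clock: 11.53
eef_pos: [0.4889, -0.0458, 0.1663]
orientation: [-3.14, -0.008, 0.019]
force: [1.8, 4.2, 8.5]
finger_gap: 0.208
grasp_force: 50.0
```

Call:
{"name": "drive_tool", "arguments": {"delta_rot": [[0,0,0],[0,0,0],[0,0,0],[0,0,0],[0,0,0],[0,0,0]], "linear": [[0.261,-0.002,0],[0.253,0.065,0],[0.227,0.1285,0],[0.186,0.183,0],[0,0,0],[0,0,0]], "jaw": [0,0,0,0,0,0]}}

```text
clock: 12.03
eef_pos: [0.5253, -0.0631, 0.1663]
orientation: [3.138, -0.006, 0.02]
force: [-0.4, -3.6, 9.7]
finger_gap: 0.209
grasp_force: 50.2
```

Call:
{"name": "drive_tool", "arguments": {"delta_rot": [[0,0,0],[0,0,0],[0,0,0],[0,0,0],[0,0,0]], "linear": [[0.1325,0.225,0],[0.07,0.2515,0],[0.002,0.14,0],[0,0,0],[0,0,0]], "jaw": [0,0,0,0,0]}}

```text
clock: 12.45
eef_pos: [0.5322, -0.0846, 0.1662]
orientation: [-3.139, -0.003, 0.019]
force: [-3.2, 4.0, 13.1]
finger_gap: 0.212
grasp_force: 50.8
```

Call:
{"name": "drive_tool", "arguments": {"delta_rot": [[0,0,0],[0,0,0],[0,0,0],[0,0,0]], "linear": [[0,0.1,0],[0,0,0],[0,0,0],[0,0,0]], "jaw": [0,0,0,0]}}

```text
clock: 12.78
eef_pos: [0.5322, -0.085, 0.1662]
orientation: [-3.133, -0.002, 0.018]
force: [-2.7, 13.7, 14.5]
finger_gap: 0.212
grasp_force: 51.1
```

The wheel is on its stop: the force along y rose to 13.7 N with no motion, and the handle is on the box's +x side. I'll back it off two turns now, in half-turn calls.

Call:
{"name": "drive_tool", "arguments": {"delta_rot": [[0,0,0],[0,0,0]], "linear": [[0,-0.105,-0.1],[0,0,0]], "jaw": [0,0]}}

```text
clock: 12.95
eef_pos: [0.5319, -0.0841, 0.1665]
orientation: [-3.141, -0.003, 0.02]
force: [4.9, 2.7, -5.7]
finger_gap: 0.21
grasp_force: 51.6
```

Call:
{"name": "drive_tool", "arguments": {"delta_rot": [[0,0,0],[0,0,0],[0,0,0],[0,0,0],[0,0,0],[0,0,0],[0,0,0],[0,0,0],[0,0,0],[0,0,0],[0,0,0],[0,0,0]], "linear": [[-0.034,-0.259,0],[-0.1,-0.241,0],[-0.159,-0.207,0],[-0.207,-0.159,0],[-0.241,-0.1,0],[-0.259,-0.034,0],[-0.259,0.034,0],[-0.241,0.1,0],[-0.207,0.159,0],[-0.159,0.207,0],[-0.1,0.241,0],[-0.034,0.259,0]], "jaw": [0,0,0,0,0,0,0,0,0,0,0,0]}}

```text
clock: 13.95
eef_pos: [0.4518, -0.0867, 0.1666]
orientation: [-3.14, -0.005, 0.018]
force: [10.9, 4.9, -12.1]
finger_gap: 0.203
grasp_force: 50.9
```

Call:
{"name": "drive_tool", "arguments": {"delta_rot": [[0,0,0],[0,0,0]], "linear": [[0,0,0],[0,0,0]], "jaw": [0,0]}}

```text
clock: 14.12
eef_pos: [0.452, -0.0887, 0.1666]
orientation: [3.139, -0.004, 0.019]
force: [6.5, -3.2, -10.7]
finger_gap: 0.211
grasp_force: 50.7
```

Call:
{"name": "drive_tool", "arguments": {"delta_rot": [[0,0,0],[0,0,0],[0,0,0],[0,0,0],[0,0,0],[0,0,0],[0,0,0],[0,0,0],[0,0,0],[0,0,0],[0,0,0],[0,0,0]], "linear": [[0.034,0.259,0.03],[0.1,0.241,0],[0.159,0.207,0],[0.207,0.159,0],[0.241,0.1,0],[0.259,0.034,0],[0.259,-0.034,0],[0.241,-0.1,0],[0.207,-0.159,0],[0.159,-0.207,0],[0.1,-0.241,0],[0.034,-0.259,0]], "jaw": [0,0,0,0,0,0,0,0,0,0,0,0]}}

```text
clock: 15.12
eef_pos: [0.5322, -0.0855, 0.1663]
orientation: [3.139, -0.002, 0.02]
force: [-2.7, -4.7, 5.5]
finger_gap: 0.207
grasp_force: 52.6
```

Call:
{"name": "drive_tool", "arguments": {"delta_rot": [[0,0,0],[0,0,0]], "linear": [[0,0,0],[0,0,0]], "jaw": [0,0]}}

```text
clock: 15.28
eef_pos: [0.532, -0.0828, 0.1664]
orientation: [-3.139, -0.003, 0.02]
force: [-0.7, 1.7, 4.9]
finger_gap: 0.205
grasp_force: 52.6
```

One turn is done and tracking well. Second turn next.

Call:
{"name": "drive_tool", "arguments": {"delta_rot": [[0,0,0],[0,0,0],[0,0,0],[0,0,0],[0,0,0],[0,0,0],[0,0,0],[0,0,0],[0,0,0],[0,0,0],[0,0,0],[0,0,0]], "linear": [[-0.034,-0.259,0],[-0.1,-0.241,0],[-0.159,-0.207,0],[-0.207,-0.159,0],[-0.241,-0.1,0],[-0.259,-0.034,0],[-0.259,0.034,0],[-0.241,0.1,0],[-0.207,0.159,0],[-0.159,0.207,0],[-0.1,0.241,0],[-0.034,0.259,0]], "jaw": [0,0,0,0,0,0,0,0,0,0,0,0]}}

```text
clock: 16.28
eef_pos: [0.4519, -0.0855, 0.1664]
orientation: [-3.138, -0.004, 0.019]
force: [5.5, 3.8, 1.9]
finger_gap: 0.21
grasp_force: 52.3
```

Call:
{"name": "drive_tool", "arguments": {"delta_rot": [[0,0,0],[0,0,0],[0,0,0],[0,0,0],[0,0,0],[0,0,0],[0,0,0],[0,0,0],[0,0,0],[0,0,0],[0,0,0],[0,0,0]], "linear": [[0.034,0.259,0],[0.1,0.241,0],[0.159,0.207,0],[0.207,0.159,0],[0.241,0.1,0],[0.259,0.034,0],[0.259,-0.034,0],[0.241,-0.1,0],[0.207,-0.159,0],[0.159,-0.207,0],[0.1,-0.241,0],[0.034,-0.259,0]], "jaw": [0,0,0,0,0,0,0,0,0,0,0,0]}}

```text
clock: 17.28
eef_pos: [0.5321, -0.0867, 0.1664]
orientation: [3.139, -0.002, 0.02]
force: [1.9, -4.2, 3.6]
finger_gap: 0.209
grasp_force: 52.5
```

Call:
{"name": "drive_tool", "arguments": {"delta_rot": [[0,0,0],[0,0,0],[0,0,0],[0,0,0]], "linear": [[0,0,0],[0,0,0],[0,0,0],[0,0,0]], "jaw": [0,0,0,0]}}

```text
clock: 17.62
eef_pos: [0.532, -0.085, 0.1664]
orientation: [-3.141, -0.003, 0.019]
force: [4.3, 2.7, 5.4]
finger_gap: 0.208
grasp_force: 52.6
```

```bash
python3 - <<'E'
from h import *
F={c:grab_frame(c) for c in('side','top')}
s=get_state(); print({k:np.round(s[k],4) for k in('clock','eef_pos','orientation','force','finger_gap','grasp_force','dq')})
d={c:landmark_of(c,'hood_bar') for c in F}; print([(e['centre'],e['score']) for c in d for e in d[c][:1]])
cv2.imwrite('pics/end.png',F['side']['img'][:,:,::-1])
E
```

```text
{'clock': np.float64(17.7167), 'eef_pos': array([ 0.532 , -0.0852,  0.1664]), 'orientation': array([-3.1407e+00, -2.8000e-03,  1.9100e-02]), 'force': array([3.5451, 3.3622, 5.3052]), 'finger_gap': np.float64(0.2085), 'grasp_force': np.float64(52.5623), 'dq': array([-0.0022, -0.0006, -0.0003,  0.0011,  0.0013, -0.0009])}
[([384.2, 120.9], 0.89), ([192.7, 255.1], 0.62)]
```

View pics/end.png

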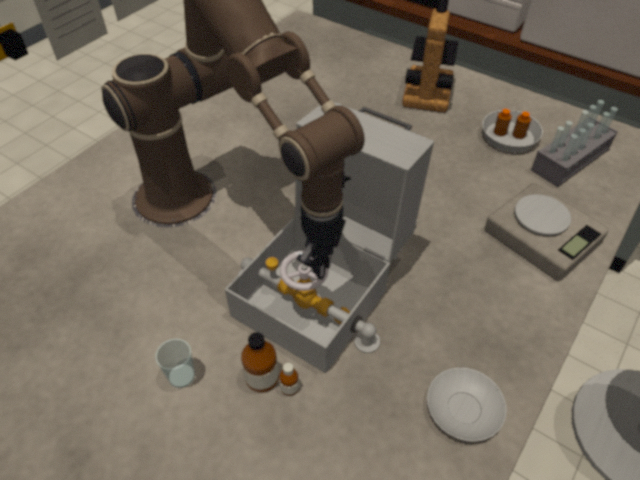

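The picture shows the hood open with its bar at (384,121), and the fingers holding the handle at about (318,265) on the +x side. The bottles and beaker are where they were. The TCP is back at its stop position after two turns, so I'm handing in.

```bash
python3 -c "
from workcell import *
print(sign_off())"
```

```text
the job is handed in; nothing more can be done
None
```

I opened the hood onto its stop, shut the valve and backed it off two full turns, then handed in still gripping the wheel handle at about 52 N; the clock read 17.7 s and no verdict came back.

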